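Swap the canister and the glass under the drying rack

ROBOT

A 7-joint arm with a two-finger parallel gripper is mounted at the origin on the work surface. World frame = base frame: x ahead of the robot, y to its left, z up, the work surface at z = 0. Lengths are in m, angles in degrees, forces in N, time in s.
With the tool pointing down it reaches from about 0.35 to 0.9 m from the base axis. Payload 7.2 kg.
Tool frame: the origin (TCP) lies at the very end of the fingers, on their centre line; the grasp point (between the pads) lies 19 mm behind it; z points along the fingers, y is the line along which they close (so a half turn about z gives the same grasp; the last joint's range is limited). The gripper opens to 88 mm and grips with 3 to 60 N. Pads are 20 mm wide; open, the fingers measure 115 mm over their backs; the gripper's body (75 mm by 178 mm) begins 61 mm behind the grasp point.
Start: joints at [-72.09, 23.554, -0.728, 91.456, 0.321, 64.991, -4.71], TCP at [0.232, 0.58, 0.223] pointing down, gripper open.
Joint ranges: [-169.25, 169.25], [-16.82, 113.86], [-84.01, 82.57], [7.8, 145.47], [-59.2, 239.2], [7.22, 106.19], [-163.78, 163.78]. Speed limits (degrees/s): [136.94, 136.94, 172.46, 172.46, 180, 180, 180].

INTERFACE

Orientations are given as a 3x3 rotation matrix whose columns are the frame's x, y, z axes.
In Python, from rig import robot gives the robot as it stands. The module is installed in compiled form; this text tells all that it offers.
- The arm moves only by the tool step_arm, never from a script. Its argument "commands" is a list that holds one entry, the list of rows, each a list of 7 numbers: the turn, a rotation vector about the tool's x, y, z in degrees, then the shift along the tool's x, y, z in mm, then the opening, from 0 (shut) to 1 (fully open). In form: [[[rx, ry, rz, tx, ty, tz, grip], ...]]. A call has 1 to 8 rows; each row is the pose to reach, as a shift and turn from the pose commanded when the call began, along the tool's axes at that moment; what a row does not reach only later rows make up. A row lasts 1/8 s, in which the tool goes at most 62.5 mm and 10.7 degrees, less where a joint would pass 70% of its speed; a pose out of reach is approached as far as the arm can. A call with a gripper value outside its range is refused whole. The fingers move at their own pace and stop on an object; the grip force is fixed at half the most. Time passes only in rows, so rows that repeat a pose let the fingers close. It gives the time, the measured TCP pose, the force, the opening and the grip force at its end, in the units of the state.
- robot.get_obs(): the state, without advancing time (a new reading comes with each control period).
- robot.capture(name): name is "side" or "top" or "wrist"; returns a dict with "image" (400x640x3 uint8, blue, green, red), "fx", "fy", "cx", "cy" (pixels), "k1" (the pictures are not rectified: a ray, as slopes to the right and down, at radius r is drawn at 1 + k1 r^2 times it, then the intrinsics apply), "R" (3x3) and "t" (3): a world point X has camera coordinates R X + t; the wrist camera has in their place "mount" (4x4, takes a point from camera to tool coordinates, whose origin is the TCP and whose axes are the flange's). Camera axes: x right, y down, z forward; pixel columns grow to the right and rows downward; lengths in m; the calibration is good to about 2 mm. A picture is of the moment at which its call begins: read the wrist's pose just before it. There is no depth.
- robot.job_done(): hands the job in; it is judged then, once.
The state is a dict: "t": time; "joint_pos": joint angles; "joint_velocities": joint speeds; "effort": joint torques, N m; "position": TCP position; "ee_rot": TCP orientation; "wrist_force": force on the tool from outside, world axes, zero at the start; "torque": the same for the moment, N m; "width": opening from 0.0 (shut) to 1.0 (fully open); "finger_force": force on a finger pad.
Only numpy, scipy, OpenCV 4.12 (cv2) and the standard library are available. Lean on these libraries where they do the work, as an engineer would, in place of code of your own. Each camera call takes 0.05 s, during which the arm holds its last target. There are 200 camera calls.

TASK

Under the low wire drying rack a lidded canister and a tall glass each stand on their own square tile: make them change places. Each must end upright near the middle of the other one's tile (side to side), pushed fully back until it touches the wooden rail. Keep both upright on the way, set them on the tiles and push them home gently, do not bump the rack, and leave everything else where it is.

Things in the scene. Friction and masses are not known exactly. Their poses are not given: they have to be found in the camera images.
- rack: Fixed wire rack. Origin: on the work surface, foot of the wooden rail's robot-side face, mid-length; x away from the robot, y along the rail, z up. Rail x 0 to 18, 560 long, 40 high. Six wires along y (8 thick, 580 long, axes at z 255, x -40 to 110 every 30) roof the rear of the tiles: lean the gripper 25-45 deg, its body towards the robot. End posts only at y +-290
- bay_left (a point): left tile (110 x 110, 6 thick, rack x -110 to 0, centred on rack y +150): point on its top face, at the rail's face, mid side to side; axes as the rack
- bay_right (a point): the same point of the right tile (centred on rack y -150)
- canister: opaque pale plastic canister, upright cylinder: body diameter 66 up to 88 high, grey lid diameter 68 from 88 to 104, press button diameter 24 on top to 112, small latch tongue on the lid's side (seen only). About 280 g. Origin: centre of its underside, z up. Stands on one of the tiles; only its body (radius 33) meets the 40 high rail
- glass: tall straight clear glass, open at the top, outer diameter 62, 120 high, wall 4, mass about 250 g. Origin: centre of its underside, z up. Stands on the other tile
- glass2: bystander: a second glass of the same make, standing in the open on the left, not under the rack; origin centre of its underside
- teapot: bystander: stainless steel teapot, 120 diameter, 130 high, spout to its +x (107), handle to its -x (98); origin centre of its underside
- sugar_bowl: bystander: open ceramic bowl, 78 diameter, 50 high, standing under the rack midway between the tiles; origin centre of its underside
- silicone_lid: bystander: hard grey silicone lid lying flat, diameter 100, 7 thick, with a small knob to 19; origin centre of its underside
- saucers: bystander: stack of pale ceramic saucers, 132 diameter, 44 high, on top of the rack's wires; origin centre of its underside
- tea_bowl: bystander: small ceramic tea bowl, 90 diameter, 50 high, behind the wooden rail under the rack; origin centre of its underside
Things that resemble listed ones, but are neither listed nor needed, are in the scene too. What is shaped like the glass but green is not meant. What is shaped like the canister but red is not meant.

How it is judged (in metres and radians):
At the end, for the whole second after the job is handed in: Canister and glass have exchanged tiles (each over 200 mm from its start), upright within 0.08 rad, still, standing on the tile (4 mm), within 15 mm of its middle side to side, and against the rail: axis less than 37 mm (canister) or 34 mm (glass) from the rail face (((x of canister in the frame of bay_left above -0.037 m and y of canister in the frame of bay_left between -0.015 and 0.015 m and z of canister in the frame of bay_left between -0.004 and 0.004 m and x of glass in the frame of bay_right above -0.034 m and y of glass in the frame of bay_right between -0.015 and 0.015 m and z of glass in the frame of bay_right between -0.004 and 0.004 m) or (x of canister in the frame of bay_right above -0.037 m and y of canister in the frame of bay_right between -0.015 and 0.015 m and z of canister in the frame of bay_right between -0.004 and 0.004 m and x of glass in the frame of bay_left above -0.034 m and y of glass in the frame of bay_left between -0.015 and 0.015 m and z of glass in the frame of bay_left between -0.004 and 0.004 m)) and distance of each of canister, glass from where it was at the start of the episode above 0.2 m and angle between each of canister, glass's own z axis and vertical below 0.08 rad and linear speed of each of canister, glass below 0.02 m/s); the robot touches nothing.
It fails at once if the canister or the glass is tipped by more than 0.6 rad (angle between any of canister, glass's own z axis and vertical above 0.6 rad).
It fails at once if the canister or the glass is struck, dropped or pressed against the rail, a tile or the rack with more than 60 N (contact force between any of canister, glass and rack above 60 N).
It fails at once if the robot bumps the rack with more than 25 N (contact force between any of the arm, the fingers and rack above 25 N).
It fails at once if a bystander is moved by more than 25 mm (distance of any of glass2, teapot, sugar_bowl, silicone_lid, saucers, tea_bowl from where it was at the start of the episode above 0.025 m).
It also fails if it takes over 72 s, if anything falls off the work surface, if the arm or the gripper's body presses on something with over 40 N, if the wrist force passes 120 N, or if a joint passes its speed limit or range.

## Working session

There is one attempt and no reset: what is moved stays moved. The work goes in short steps, Python scripts to look and compute and a tool call to move; the robot and the scene stay as the last step left them, time stands still between calls to the robot, and variables do not carry over. Pictures are saved under pics/ and viewed, at most 10 in all, crops included, and the job is handed in when it is done.

Besides the shell and the picture viewer there is one more tool, called after "Emit:" in YAML: its name, and indented under it one key for each argument. step_arm: Moves the arm, as the interface text tells. Its arguments: {"type":"object","properties":{"commands":{"type":"array","items":{"type":"array","items":{"type":"array","items":{"type":"number"}}}}},"required":["commands"]}

```bash
mkdir -p pics
cat > h.py <<'E'
import numpy as np, cv2, pickle
from rig import robot
def snap(n,f):
    o=robot.get_obs(); c=robot.capture(n); cv2.imwrite(f'pics/{f}.png',c['image'])
    c['obs']=o; pickle.dump(c,open(f'pics/{f}.pkl','wb')); return c
def load(f): return pickle.load(open(f'pics/{f}.pkl','rb'))
def RT(c):
    if 'R' in c: return np.array(c['R']),np.array(c['t'])
    T=np.eye(4);T[:3,:3]=c['obs']['ee_rot'];T[:3,3]=c['obs']['position']
    M=np.linalg.inv(T@np.array(c['mount'])); return M[:3,:3],M[:3,3]
def proj(c,X):
    R,t=RT(c); p=np.atleast_2d(X)@R.T+t; s=p[:,:2]/p[:,2:]
    s=s*(1+c['k1']*(s**2).sum(1,keepdims=True)); return s*[c['fx'],c['fy']]+[c['cx'],c['cy']]
def ray(c,u,v):
    R,t=RT(c); d=np.array([(u-c['cx'])/c['fx'],(v-c['cy'])/c['fy']]); s=d.copy()
    for _ in range(20): s=d/(1+c['k1']*(s@s))
    return -R.T@t, R.T@np.array([s[0],s[1],1])
def atz(c,u,v,z):
    o,d=ray(c,u,v); return o+d*(z-o[2])/d[2]
E
python3 - <<'E'
from h import *
np.set_printoptions(precision=4,suppress=True)
for n in('side','top','wrist'):
    c=snap(n,n+'0'); R,t=RT(c); print(n,c['fx'],c['cx'],c['k1'],-R.T@t,R[2])
o=robot.get_obs();print(o)
E
```

```text
side 516.5709621828663 315.2148288141951 -0.08438153317446757 [-0.1302 -0.9278  1.1981] [ 0.4227  0.6079 -0.6722]
top 378.05266841038014 323.4357402024108 -0.018829087644555036 [0.3658 0.0117 1.1422] [ 0.1846 -0.0074 -0.9828]
wrist 284.9373314222299 314.82934715358556 -0.034817869763501756 [0.1635 0.6082 0.3836] [ 0.2525 -0.1037 -0.962 ]
{'t': 0.15, 'joint_pos': array([-72.0887,  23.5914,  -0.7287,  91.4907,   0.3219,  64.989 ,
        -4.7098]), 'joint_velocities': array([ 0.0899, -0.0839,  0.0255, -0.1551, -0.0375, -0.0286,  0.0648]), 'effort': array([  0.002 , -58.8334,   0.6425, -29.129 ,  -0.0538,   0.0157,
         0.0001]), 'position': array([0.2322, 0.5799, 0.222 ]), 'ee_rot': array([[-0.9284,  0.3716, -0.0004],
       [ 0.3716,  0.9284, -0.0012],
       [-0.0001, -0.0012, -1.    ]]), 'wrist_force': array([-0.7515, -0.5841, -0.1401]), 'torque': array([ 0.0083, -0.0413, -0.0055]), 'finger_force': 0.0, 'width': 0.9987317155503723}
```

View pics/side0.png

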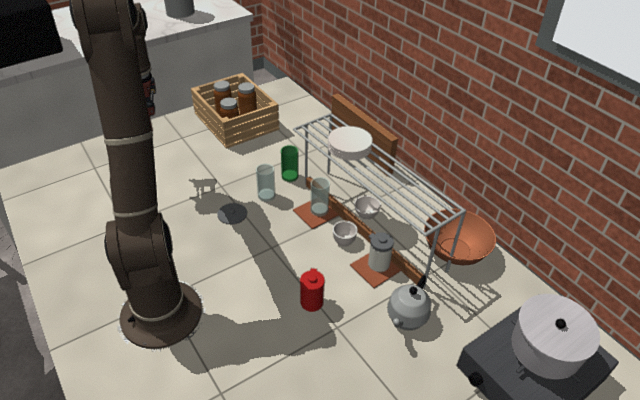

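View pics/top0.png

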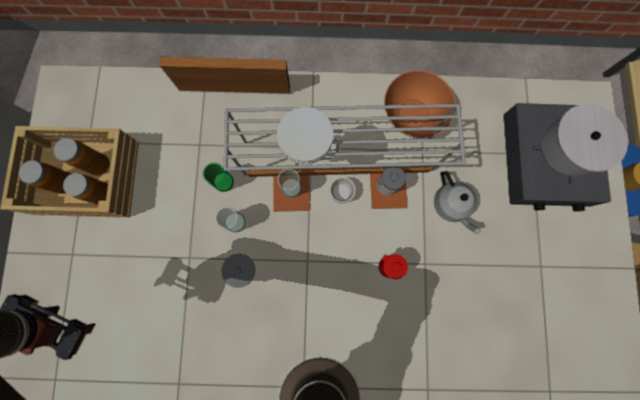

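The top picture shows the glass on the left tile (~290,183), the canister on the right tile (~392,178), the sugar bowl at (343,189), glass2 at (232,219), the teapot at (457,202) and the rack's front wire at about row 170. I'll enlarge it to measure.

Run:
```python
from h import *
a=load('top0')['image'][100:290,210:477]; cv2.imwrite('pics/tz.png',cv2.resize(a,None,fx=2.99,fy=2.99,interpolation=cv2.INTER_CUBIC))
a=load('side0')['image'][110:310,225:490]; cv2.imwrite('pics/sz.png',cv2.resize(a,None,fx=3,fy=3,interpolation=cv2.INTER_CUBIC))
```

```text
(no output)
```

View pics/tz.png

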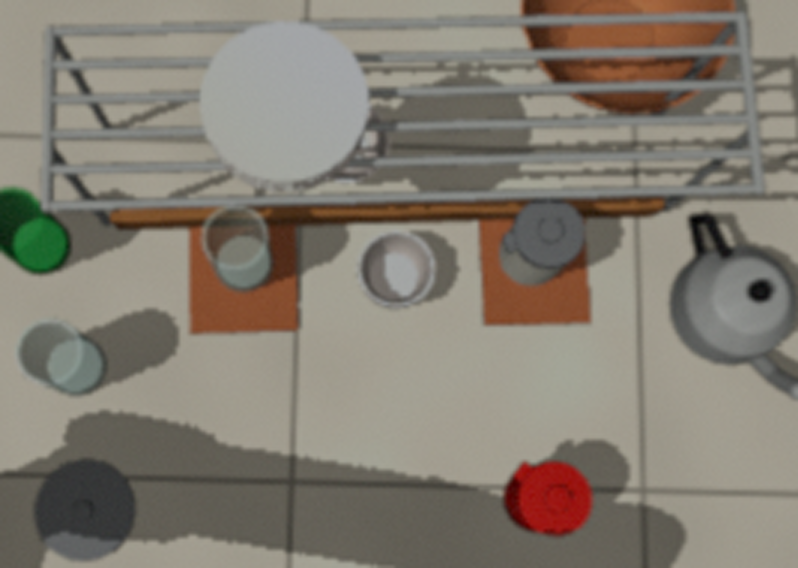

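View pics/sz.png

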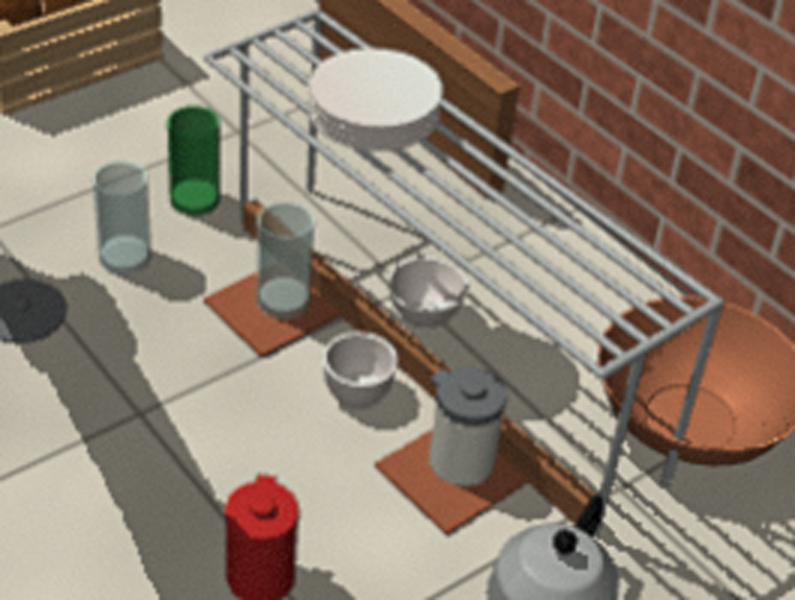

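```bash
cat > m.py <<'E'
from h import *
from scipy.optimize import least_squares
np.set_printoptions(precision=4,suppress=True)
T=load('top0');S=load('side0')
tz=lambda u,v:np.array([210+(u+.5)/2.99-.5,100+(v+.5)/2.99-.5]); sz=lambda u,v:np.array([225+u/3-.33,110+v/3-.33])
obs=[(T,tz(191,333),(-110,205,6)),(T,tz(299,331),(-110,95,6)),(T,tz(485,324),(-110,-95,6)),(T,tz(590,322),(-110,-205,6)),
(S,sz(205,300),(-110,205,6)),(S,sz(263,355),(-110,95,6)),(S,sz(377,465),(-110,-95,6)),(S,sz(448,532),(-110,-205,6)),
(T,tz(47,207),(-40,290,259)),(T,tz(764,190),(-40,-290,259)),(S,sz(207,57),(-40,290,255)),(S,sz(603,376),(-40,-290,255))]
def W(p,X):
    c,s=np.cos(p[2]),np.sin(p[2]);x,y,z=np.array(X)/1000.;return np.array([p[0]+c*x-s*y,p[1]+s*x+c*y,z])
f=lambda p:np.concatenate([(proj(c,W(p,X))[0]-uv) for c,uv,X in obs])
r=least_squares(f,[.7,0,0],loss='soft_l1');p=r.x
if __name__=='__main__':
    print(p,np.degrees(p[2]));print(f(p).reshape(-1,2))
    c,s=np.cos(p[2]),np.sin(p[2])
    def L(P):d=P[:2]-p[:2];return np.array([c*d[0]+s*d[1],-s*d[0]+c*d[1]])*1000
    for n,cc,uv,z in[('can',T,tz(552,229),.118),('can',S,sz(473,383),.118),('glass rim',T,tz(236,236),.126),('glass rim',S,sz(286,222),.126),('glass bot',T,tz(243,263),.010),('glass bot',S,sz(284,297),.010),
     ('sugar',T,tz(398,268),.05),('glass2 rim',T,tz(52,352),.12),('glass2b',T,tz(76,364),.004),('red',T,tz(558,498),.112),('teapot',T,tz(740,303),.06),('saucer',T,tz(284,102),.303),('lid',T,tz(84,508),.01),('green',T,tz(42,245),.005)]:
        P=atz(cc,*uv,z);print(n,P[:2],L(P))
E
python3 m.py
```

```text
[ 0.6489 -0.0454  0.0552] 3.1647760473736852
[[-0.0338 -0.1213]
 [ 0.1378 -0.44  ]
 [ 0.3422  0.1914]
 [ 1.1376 -0.13  ]
 [-0.8746 -0.1064]
 [-0.5852  0.369 ]
 [-0.9422 -0.2577]
 [-0.378   0.5789]
 [ 0.2736 -1.0328]
 [-0.3368 -1.3497]
 [-0.0636  0.7016]
 [-0.3084 -0.1917]]
can [ 0.6186 -0.1923] [ -38.2924 -145.0194]
can [ 0.6224 -0.1898] [ -34.4539 -142.7563]
glass rim [0.6016 0.1013] [-39.0917 149.051 ]
glass rim [0.6004 0.0983] [-40.4266 146.0636]
glass bot [0.6004 0.1032] [-40.1609 150.9771]
glass bot [0.6045 0.1036] [-36.0996 151.1466]
sugar [ 0.5914 -0.053 ] [-57.7651  -4.4919]
glass2 rim [0.4902 0.2642] [-141.3278  317.8874]
glass2b [0.4928 0.2678] [-138.517   321.3069]
red [ 0.3717 -0.1968] [-285.1462 -135.899 ]
teapot [ 0.564  -0.3878] [-103.6857 -337.2138]
saucer [0.6687 0.053 ] [25.1992 97.0826]
lid [0.3505 0.249 ] [-281.6754  310.3887]
green [0.6145 0.311 ] [-14.6067 357.68  ]
```

Residuals are about 1 px. Rack yaw is +3.2°, the glass is at rack (-39, 150) and the canister at (-36.5, -144). Next comes a helper that turns a grasp-point target in rack coordinates into a row for the tool.

```bash
cat > go.py <<'E'
from h import *
import sys
from scipy.spatial.transform import Rotation as Ro
np.set_printoptions(precision=2,suppress=True)
P=np.array([.6489,-.0454]); YAW=3.165
Rk=Ro.from_euler('z',YAW,degrees=True).as_matrix()
def pose(x,y,z,lean=38):
    a=np.radians(lean);c,s=np.cos(a),np.sin(a)
    R=Rk@np.array([[-c,0,s],[0,1,0],[-s,0,-c]]); return R,Rk@[x/1e3,y/1e3,z/1e3]+[*P,0]+.019*R[:,2]
def cur():
    o=robot.get_obs();R=np.array(o['ee_rot']);g=np.array(o['position'])-.019*R[:,2]
    l=Rk.T@(g-[*P,0])*1e3; return o,R,l
if __name__=='__main__':
    o,R,l=cur();print('t',o['t'],'grasp pt rack',l,'F',Rk.T@o['wrist_force'],'j',o['joint_pos'],'w',o['width'])
    R0,p0=R,np.array(o['position'])   # several targets: all relative to the present pose
    for a in sys.argv[1:]:
        Rt,pt=pose(*map(float,a.split(',')))
        print(a,'->',np.degrees(Ro.from_matrix(R0.T@Rt).as_rotvec()),R0.T@(pt-p0)*1e3)
E
python3 go.py -200,150,240 -230,260,240
```

```text
t 0.15 grasp pt rack [-381.54  647.35  241.  ] F [-0.78 -0.54 -0.14] j [-72.09  23.59  -0.73  91.49   0.32  64.99  -4.71] w 0.9987317155503723
-200,150,240 -> [ -8.35 -37.4  -24.03] [-385.21 -369.19   -2.55]
-230,260,240 -> [ -8.35 -37.4  -24.03] [-311.56 -282.15   -2.66]
```

Emit:
step_arm:
  commands:
    - [[-8.35,-37.4,-24.0,-385,-369,-2.5,1],[-8.35,-37.4,-24.0,-385,-369,-2.5,1],[-8.35,-37.4,-24.0,-385,-369,-2.5,1],[-8.35,-37.4,-24.0,-385,-369,-2.5,1],[-8.35,-37.4,-24.0,-385,-369,-2.5,1],[-8.35,-37.4,-24.0,-385,-369,-2.5,1],[-8.35,-37.4,-24.0,-385,-369,-2.5,1],[-8.35,-37.4,-24.0,-385,-369,-2.5,1]]

```text
t: 1.15
position: [0.4392, 0.1233, 0.2252]
ee_rot: [[-0.786, -0.056, 0.616], [-0.042, 0.998, 0.036], [-0.617, 0.002, -0.787]]
wrist_force: [1.4, 0.2, 0.4]
width: 0.996
finger_force: 0.0
```

```bash
python3 go.py -190,150,200
```

```text
t 1.15 grasp pt rack [-211.8   179.98  240.15] F [1.46 0.12 0.45] j [-64.67 -14.09  22.51 143.47  60.67  32.09   3.56] w 0.9955588281025296
-190,150,200 -> [ 0.12  0.07 -0.06] [  7.59 -30.12  44.99]
```

Joint 4 is near its limit here. A lean of 30° further forward gives more room.

```bash
python3 go.py -140,150,180,30 -130,149.5,92,30
```

```text
t 1.15 grasp pt rack [-211.8   179.98  240.15] F [1.46 0.12 0.45] j [-64.67 -14.09  22.51 143.47  60.67  32.09   3.56] w 0.9955588281025296
-140,150,180,30 -> [ 0.12  8.07 -0.05] [-16.8  -30.19  91.38]
-130,149.5,92,30 -> [ 0.12  8.07 -0.05] [ 29.58 -30.89 166.82]
```

Emit:
step_arm:
  commands:
    - [[0.1,8.1,0,-17,-30,91,1],[0.1,8.1,0,-17,-30,91,1],[0.1,8.1,0,30,-31,167,1],[0.1,8.1,0,30,-31,167,1],[0.1,8.1,0,30,-31,167,1],[0.1,8.1,0,30,-31,167,1]]

```text
t: 1.9
position: [0.5221, 0.0939, 0.0928]
ee_rot: [[-0.855, -0.049, 0.516], [-0.055, 0.998, 0.003], [-0.516, -0.026, -0.856]]
wrist_force: [0.6, -0.6, 0.9]
width: 0.998
finger_force: 0.0
```

```bash
python3 - <<'E'
from h import *
snap('wrist','w1')
E
python3 go.py -130,149.5,92,30 -38,149.5,92,30
```

```text
t 1.95 grasp pt rack [-129.15  146.33  107.21] F [ 0.03 -0.75 -2.85] j [-29.99  14.78   7.71 138.06  99.55   9.6  -27.05] w 1.0001555344303632
-130,149.5,92,30 -> [-1.43  0.93  0.43] [ 8.83  4.03 12.52]
-38,149.5,92,30 -> [-1.43  0.93  0.43] [-70.09   4.59  59.8 ]
```

View pics/w1.png

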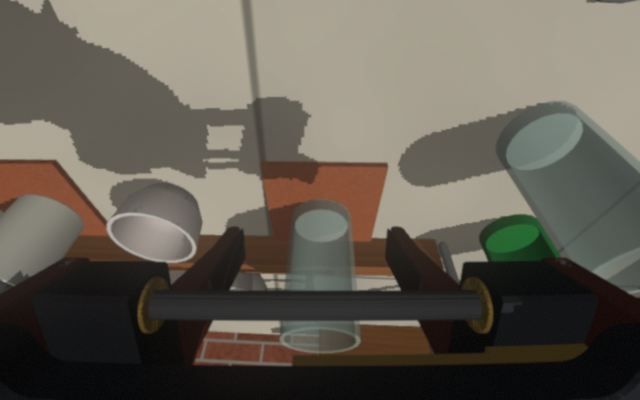

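The wrist view (inverted) shows the glass between the open fingers: base centre near (322,225), rim near (320,340), tile behind it, glass2 clear on the right.

Run:
```python
from go import *
c=load('w1')
for uv,z in[((322,225),10),((320,340),126),((262,163),6),((388,163),6),((40,198),6)]:
    X=atz(c,*uv,z/1e3);print(uv,X,Rk.T@(X-[*P,0])*1e3)
```

```text
(322, 225) [0.61 0.1  0.01] [-31.06 150.97  10.  ]
(320, 340) [0.6  0.1  0.13] [-41.81 150.54 126.  ]
(262, 163) [0.53 0.05 0.01] [-110.13   98.9     6.  ]
(388, 163) [0.53 0.15 0.01] [-111.81  205.47    6.  ]
(40, 198) [ 0.6  -0.19  0.01] [ -61.5  -139.82    6.  ]
```

Emit:
step_arm:
  commands:
    - [[-1.4,0.9,0.4,9,4,12.5,1],[-1.4,0.9,0.4,9,4,12.5,1],[-1.4,0.9,0.4,9,4,12.5,1]]

```text
t: 2.33
position: [0.5209, 0.097, 0.0789]
ee_rot: [[-0.863, -0.054, 0.503], [-0.048, 0.999, 0.025], [-0.504, -0.003, -0.864]]
wrist_force: [-0.6, -0.0, -0.1]
width: 1.0
finger_force: 0.0
```

```bash
python3 go.py -130,149.5,92,30 -38,149.5,92,30
```

```text
t 2.325 grasp pt rack [-129.55  149.28   95.28] F [-0.63 -0.   -0.06] j [-24.53  16.32   2.51 137.9  108.23   9.43 -35.31] w 0.9995648333312588
-130,149.5,92,30 -> [-0.16  0.24  0.03] [2.12 0.28 2.6 ]
-38,149.5,92,30 -> [-0.16  0.24  0.03] [-77.35   0.37  48.94]
```

Emit:
step_arm:
  commands:
    - [[0,0.2,0,-12,1,8,1],[0,0.2,0,-24,1,16,1],[0,0.2,0,-36,1,24,1],[0,0.2,0,-48,1,32,1],[0,0.2,0,-60,1,39,1],[0,0.2,0,-70,1,45,1],[0,0.2,0,-77,1,49,1],[0,0.2,0,-77,1,49,1]]

```text
t: 3.32
position: [0.6122, 0.1039, 0.0755]
ee_rot: [[-0.864, -0.055, 0.501], [-0.049, 0.998, 0.026], [-0.501, -0.002, -0.865]]
wrist_force: [-0.1, -0.8, -0.3]
width: 1.001
finger_force: 0.0
```

```bash
python3 go.py -38,150,92,30 -38,150,122,30
```

```text
t 3.325 grasp pt rack [-37.96 151.16  91.98] F [-0.14 -0.78 -0.27] j [-18.93  23.01   0.42 126.3   78.58   7.75  -1.87] w 1.0014088673164483
-38,150,92,30 -> [-0.1   0.08  0.07] [ 0.06 -1.13 -0.04]
-38,150,122,30 -> [-0.1   0.08  0.07] [-14.98  -1.2  -25.99]
```

Emit:
step_arm:
  commands:
    - [[0,0,0,0,0,0,0.6],[0,0,0,0,0,0,0.6],[0,0,0,0,0,0,0.6],[0,0,0,0,0,0,0.6],[0,0,0,0,0,0,0.6]]

```text
t: 3.95
position: [0.6116, 0.1033, 0.0747]
ee_rot: [[-0.865, -0.055, 0.499], [-0.049, 0.998, 0.026], [-0.5, -0.002, -0.866]]
wrist_force: [-0.9, 0.1, 2.4]
width: 0.711
finger_force: 30.0
```

Emit:
step_arm:
  commands:
    - [[0,0,0,-4,0,-7,0.6],[0,0,0,-9,0,-15,0.6],[0,0,0,-13,0,-23,0.6],[0,0,0,0,0,-30,0.6],[0,0,0,17,0,-40,0.6],[0,0,0,35,0,-50,0.6],[0,0,0,53,0,-60,0.6],[0,0,0,71,0,-70,0.6]]

```text
t: 4.95
position: [0.5142, 0.0979, 0.0993]
ee_rot: [[-0.865, -0.055, 0.499], [-0.049, 0.998, 0.026], [-0.499, -0.002, -0.866]]
wrist_force: [-0.5, -0.3, -3.6]
width: 0.714
finger_force: 30.0
```

```bash
python3 go.py -165,150,117,30 -165,20,117,30 -165,20,90,30
```

```text
t 4.95 grasp pt rack [-136.03  150.54  115.81] F [-0.47 -0.31 -3.56] j [-20.93  13.04  -2.07 137.35  83.69  10.31 -10.63] w 0.7141507419191722
-165,150,117,30 -> [-0.11 -0.05  0.05] [ 24.49  -0.51 -15.49]
-165,20,117,30 -> [-0.11 -0.05  0.05] [  24.61 -130.51  -15.24]
-165,20,90,30 -> [-0.11 -0.05  0.05] [  38.09 -130.45    8.16]
```

Emit:
step_arm:
  commands:
    - [[0,0,0,12,0,-8,0.6],[0,0,0,24,-10,-15,0.6],[0,0,0,24,-35,-15,0.6],[0,0,0,24,-65,-15,0.6],[0,0,0,24,-95,-15,0.6],[0,0,0,24,-120,-15,0.6],[0,0,0,26,-130,-12,0.6],[0,0,0,30,-130,-4,0.6]]

```text
t: 5.95
position: [0.4943, -0.0368, 0.0884]
ee_rot: [[-0.865, -0.049, 0.5], [-0.043, 0.999, 0.022], [-0.5, -0.002, -0.866]]
wrist_force: [-0.7, 0.0, -2.6]
width: 0.714
finger_force: 30.0
```

```bash
python3 go.py -165,20,95,30 -165,20,87,30 -165,20,84.5,30
```

```text
t 5.95 grasp pt rack [-163.38   17.22  104.87] F [-0.67  0.05 -2.59] j [ 35.16  16.38 -39.65 139.35 105.19   9.7  -10.56] w 0.7142160013329439
-165,20,95,30 -> [-0.31  0.02 -0.26] [6.36 2.9  7.72]
-165,20,87,30 -> [-0.31  0.02 -0.26] [10.36  2.92 14.65]
-165,20,84.5,30 -> [-0.31  0.02 -0.26] [11.61  2.92 16.81]
```

Emit:
step_arm:
  commands:
    - [[0,0,0,3,0,4,0.6],[0,0,0,6,0,8,0.6],[0,0,0,9,0,12,0.6],[0,0,0,10,0,14.5,0.6],[0,0,0,11,0,16,0.6],[0,0,0,11.5,0,17,0.6],[0,0,0,11.5,0,17,0.6]]

```text
t: 6.82
position: [0.4936, -0.0334, 0.0686]
ee_rot: [[-0.864, -0.055, 0.5], [-0.049, 0.998, 0.025], [-0.501, -0.003, -0.865]]
wrist_force: [-3.0, -0.8, 4.7]
width: 0.713
finger_force: 30.0
```

Emit:
step_arm:
  commands:
    - [[0,0,0,0,0,0,1],[0,0,0,0,0,0,1],[0,0,0,0,0,0,1],[0,0,0,0,0,-15,1],[0,0,0,0,0,-40,1],[0,0,0,0,0,-65,1],[0,0,0,0,0,-95,1],[0,0,0,0,0,-95,1]]

```text
t: 7.82
position: [0.4535, -0.0407, 0.1377]
ee_rot: [[-0.864, -0.046, 0.502], [-0.043, 0.999, 0.017], [-0.502, -0.007, -0.865]]
wrist_force: [-0.6, 0.3, -0.4]
width: 0.998
finger_force: 0.0
```

```bash
python3 go.py -175,-144,170,30 -130,-144,100,30 -130,-144,72,30
```

```text
t 7.825 grasp pt rack [-204.37   15.68  154.15] F [-0.6   0.32 -0.38] j [ 68.72   9.55 -70.69 140.3   51.89   9.75  44.05] w 0.9981784447368849
-175,-144,170,30 -> [-0.6   0.16 -0.27] [ -34.06 -159.3     2.72]
-130,-144,100,30 -> [-0.6   0.16 -0.27] [ -37.8  -158.41   85.85]
-130,-144,72,30 -> [-0.6   0.16 -0.27] [ -23.73 -158.22  110.06]
```

Emit:
step_arm:
  commands:
    - [[-0.3,0.1,0,-17,-30,1,1],[-0.6,0.1,0,-34,-60,3,1],[-0.6,0.1,0,-34,-90,3,1],[-0.6,0.1,0,-34,-120,3,1],[-0.6,0.1,0,-34,-145,3,1],[-0.6,0.1,0,-34,-159,3,1],[-0.6,0.1,0,-34,-159,3,1]]

```text
t: 8.7
position: [0.4919, -0.1987, 0.1527]
ee_rot: [[-0.864, -0.049, 0.501], [-0.04, 0.999, 0.028], [-0.501, 0.004, -0.865]]
wrist_force: [0.1, 0.5, -0.0]
width: 1.002
finger_force: 0.0
```

```bash
python3 -c "
from h import *
snap('wrist','w2')"; python3 go.py -125,-144,73,30
```

```text
t 8.75 grasp pt rack [-174.72 -143.46  169.26] F [-0.14 -0.09 -0.01] j [ 91.61  29.81 -79.52 128.07  48.61  23.22  72.46] w 0.9975663859376535
-125,-144,73,30 -> [ 0.05  0.09 -0.35] [  5.28  -0.69 108.21]
```

View pics/w2.png

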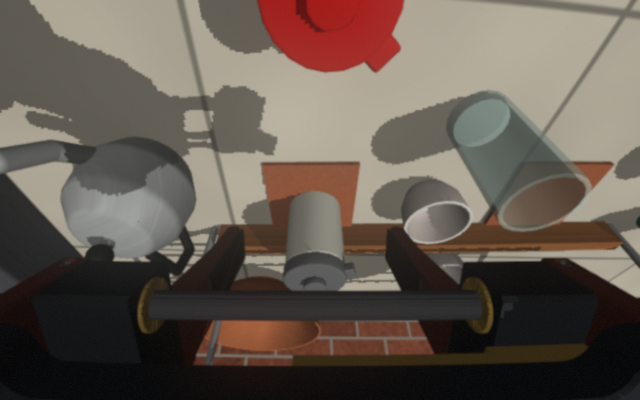

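The wrist view shows the canister centred between the fingers: button near (314,281), base near (316,200). The staged glass stands upright at right (~510,160) and the red canister is clear at the top.

```bash
python3 - <<'E'
from go import *
c=load('w2')
for uv,z in[((314,282),118),((316,208),6),((262,163),6),((359,163),6),((484,122),4),((544,201),120)]:
    X=atz(c,*uv,z/1e3);print(uv,Rk.T@(X-[*P,0])*1e3)
# predicted outline of canister at x,y: leftmost/rightmost body bottoms
for x in(-34,-37,-40): print(x,proj(c,[Rk@[x/1e3,-.144,z]+[*P,0] for z in(.006,.118)]))
E
python3 go.py -125,-144,73,30
```

```text
(314, 282) [ -49.91 -145.59  118.  ]
(316, 208) [ -36.03 -142.97    6.  ]
(262, 163) [-111.12 -202.82    6.  ]
(359, 163) [-110.11  -94.76    6.  ]
(484, 122) [-160.46   26.44    4.  ]
(544, 201) [-167.08   18.02  120.  ]
-34 [[315.22 209.05]
 [315.67 289.4 ]]
-37 [[315.2  207.5 ]
 [315.65 288.05]]
-40 [[315.19 205.94]
 [315.64 286.68]]
t 8.75 grasp pt rack [-174.72 -143.46  169.26] F [-0.14 -0.09 -0.01] j [ 91.61  29.81 -79.52 128.07  48.61  23.22  72.46] w 0.9975663859376535
-125,-144,73,30 -> [ 0.05  0.09 -0.35] [  5.28  -0.69 108.21]
```

Emit:
step_arm:
  commands:
    - [[0,0,0,1,0,20,1],[0,0,0,2,0,40,1],[0,0,0,3,0,60,1],[0,0,0,4,0,80,1],[0,0,-0.3,5,-0.5,100,1],[0,0,-0.3,5,-0.5,108,1],[0,0,-0.3,5,-0.5,108,1]]

```text
t: 9.62
position: [0.5419, -0.194, 0.0571]
ee_rot: [[-0.864, -0.058, 0.5], [-0.05, 0.998, 0.03], [-0.501, 0.001, -0.865]]
wrist_force: [1.0, 0.3, 0.0]
width: 1.002
finger_force: 0.0
```

```bash
python3 go.py -37,-145,73,30
```

```text
t 9.625 grasp pt rack [-124.53 -142.47   73.5 ] F [1.06 0.29 0.  ] j [ 60.16  30.93 -45.5  127.92  80.17   8.13  39.58] w 1.0016890316479254
-37,-145,73,30 -> [0.12 0.08 0.13] [-75.45  -2.83  44.3 ]
```

Emit:
step_arm:
  commands:
    - [[0,0,0,-12,-1,7,1],[0,0,0,-24,-2,14,1],[0,0,0,-36,-2,21,1],[0,0,0,-48,-2,28,1],[0,0,0,-60,-2,35,1],[0,0,0,-69,-2,40,1],[0,0,0,-75,-2.5,44,1],[0,0,0,-75,-2.5,44,1]]

```text
t: 10.62
position: [0.6289, -0.1935, 0.0563]
ee_rot: [[-0.864, -0.055, 0.501], [-0.047, 0.998, 0.028], [-0.501, 0.001, -0.865]]
wrist_force: [0.8, -0.6, -0.2]
width: 1.004
finger_force: 0.0
```

Emit:
step_arm:
  commands:
    - [[0,0,0,0,0,0,0.6],[0,0,0,0,0,0,0.6],[0,0,0,0,0,0,0.6],[0,0,0,0,0,0,0.6],[0,0,0,0,0,0,0.6]]

```text
t: 11.25
position: [0.6283, -0.1938, 0.0563]
ee_rot: [[-0.864, -0.055, 0.5], [-0.047, 0.998, 0.028], [-0.501, 0.0, -0.866]]
wrist_force: [-1.0, 0.9, -0.2]
width: 0.742
finger_force: 29.9
```

```bash
python3 go.py -37,-145,143,30 -75,-145,143,30 -75,150,143,30
```

```text
t 11.25 grasp pt rack [ -38.24 -147.     72.72] F [-0.99  0.96 -0.16] j [ 56.37  38.16 -48.97 117.68  71.88  16.53  47.55] w 0.7418639331522717
-37,-145,143,30 -> [ 0.01  0.06 -0.04] [-36.26   2.03 -60.21]
-75,-145,143,30 -> [ 0.01  0.06 -0.04] [ -3.37   2.01 -79.24]
-75,150,143,30 -> [ 0.01  0.06 -0.04] [ -3.18 297.01 -79.19]
```

Emit:
step_arm:
  commands:
    - [[0,0,0,-5,0,-9,0.6],[0,0,0,-10,0,-17,0.6],[0,0,0,-6,0,-26,0.6],[0,0,0,4,0,-33,0.6],[0,0,0,14,1,-42,0.6],[0,0,0,10,2,-54,0.6],[0,0,0,3,2,-66,0.6],[0,0,0,-3,2,-79,0.6]]

```text
t: 12.25
position: [0.5904, -0.1939, 0.1263]
ee_rot: [[-0.865, -0.055, 0.5], [-0.047, 0.999, 0.027], [-0.5, 0.0, -0.866]]
wrist_force: [-0.3, 0.3, -2.5]
width: 0.743
finger_force: 29.9
```

```bash
python3 go.py -75,-145,143,30 -75,0,143,30 -75,150,143,30
```

```text
t 12.25 grasp pt rack [ -76.16 -145.04  142.77] F [-0.33  0.28 -2.49] j [ 70.14  33.88 -64.07 119.38  56.97  23.33  62.24] w 0.7433528782913251
-75,-145,143,30 -> [-0.01  0.02 -0.03] [-1.11  0.04  0.38]
-75,0,143,30 -> [-0.01  0.02 -0.03] [ -1.05 145.04   0.35]
-75,150,143,30 -> [-0.01  0.02 -0.03] [ -0.98 295.04   0.33]
```

Emit:
step_arm:
  commands:
    - [[0,0,0,-1,12,0,0.6],[0,0,0,-1,30,0,0.6],[0,0,0,-1,50,0,0.6],[0,0,0,-1,70,0,0.6],[0,0,0,-1,90,0,0.6],[0,0,0,-1,110,0,0.6],[0,0,0,-1,130,0,0.6],[0,0,0,-1,148,0,0.6]]

```text
t: 13.25
position: [0.5831, -0.0442, 0.1263]
ee_rot: [[-0.864, -0.056, 0.5], [-0.048, 0.998, 0.029], [-0.501, 0.001, -0.866]]
wrist_force: [0.6, -0.1, -2.0]
width: 0.743
finger_force: 29.9
```

```bash
python3 go.py -75,150,143,30
```

```text
t 13.25 grasp pt rack [-75.11   4.8  142.78] F [ 0.55 -0.14 -2.01] j [ 47.11  23.75 -54.77 126.15  66.31  19.17  33.08] w 0.7430004304998529
-75,150,143,30 -> [0.07 0.05 0.03] [ -0.26 145.18   0.05]
```

Emit:
step_arm:
  commands:
    - [[0,0,0,0,20,0,0.6],[0,0,0,0,40,0,0.6],[0,0,0,0,60,0,0.6],[0,0,0,0,80,0,0.6],[0,0,0,0,100,0,0.6],[0,0,0,0,120,0,0.6],[0,0,0,0,138,0,0.6],[0,0,0,0,145,0,0.6]]

```text
t: 14.25
position: [0.5752, 0.1007, 0.1266]
ee_rot: [[-0.864, -0.058, 0.5], [-0.049, 0.998, 0.03], [-0.501, 0.001, -0.865]]
wrist_force: [0.6, -0.1, -1.9]
width: 0.746
finger_force: 29.9
```

```bash
python3 go.py -70,150,78,30 -60,150,72,30 -35,150,72,30
```

```text
t 14.25 grasp pt rack [-75.01 149.91 143.04] F [ 0.6 -0.1 -1.9] j [ 25.44  22.94 -53.16 126.39  74.37  27.74   7.62] w 0.7459305921491375
-70,150,78,30 -> [0.13 0.07 0.09] [28.27 -0.04 58.79]
-60,150,72,30 -> [0.13 0.07 0.09] [22.63 -0.07 69.  ]
-35,150,72,30 -> [0.13 0.07 0.09] [ 0.99 -0.14 81.52]
```

Emit:
step_arm:
  commands:
    - [[0,0,0,4,0,10,0.6],[0,0,0,9,0,21,0.6],[0,0,0,14,0,33,0.6],[0,0,0,19,0,44,0.6],[0,0,0,23,0,54,0.6],[0,0,0,25,0,61,0.6],[0,0,0,26,0,65,0.6],[0,0,0,26,0,65,0.6]]

```text
t: 15.25
position: [0.5863, 0.0993, 0.0574]
ee_rot: [[-0.864, -0.055, 0.5], [-0.047, 0.999, 0.028], [-0.501, 0.001, -0.866]]
wrist_force: [-0.1, -0.3, -1.8]
width: 0.743
finger_force: 29.9
```

```bash
python3 go.py -65,150,72,30 -36,150,72.5,30
```

```text
t 15.25 grasp pt rack [-64.03 147.97  73.89] F [-0.14 -0.32 -1.84] j [ 19.95  31.73 -47.66 127.78  95.58  29.71 -11.53] w 0.7433967704447332
-65,150,72,30 -> [ 0.02  0.06 -0.04] [1.8  2.02 1.15]
-36,150,72.5,30 -> [ 0.02  0.06 -0.04] [-23.55   2.03  15.25]
```

Emit:
step_arm:
  commands:
    - [[0,0,0,0.2,2,0.4,0.6],[0,0,0,0.4,2,0.7,0.6],[0,0,0,0.6,2,1.0,0.6],[0,0,0,0.7,2,1.2,0.6],[0,0,0,0.7,2,1.2,0.6]]

```text
t: 15.88
position: [0.5863, 0.1014, 0.0563]
ee_rot: [[-0.864, -0.055, 0.5], [-0.047, 0.998, 0.028], [-0.501, 0.001, -0.865]]
wrist_force: [0.3, 0.4, -2.0]
width: 0.744
finger_force: 29.9
```

```bash
python3 go.py -65,150,72,30
```

```text
t 15.875 grasp pt rack [-63.95 149.98  72.7 ] F [ 0.37  0.36 -2.02] j [ 19.68  31.96 -47.71 127.77  95.9   30.01 -12.01] w 0.744044336563338
-65,150,72,30 -> [ 0.01  0.08 -0.03] [1.28 0.01 0.08]
```

Emit:
step_arm:
  commands:
    - [[0,0,0,0.3,0,0.6,0.6],[0,0,0,0.6,0,1.0,0.6],[0,0,0,-3,0,3.3,0.6],[0,0,0,-7,0,5.6,0.6],[0,0,0,-11,0,8,0.6],[0,0,0,-15,0,10.3,0.6],[0,0,0,-19,0,12.6,0.6],[0,0,0,-20,0,13,0.6]]

```text
t: 16.88
position: [0.6106, 0.1034, 0.0559]
ee_rot: [[-0.863, -0.056, 0.502], [-0.048, 0.998, 0.029], [-0.503, 0.001, -0.865]]
wrist_force: [-3.8, 1.4, 7.8]
width: 0.746
finger_force: 30.0
```

```bash
python3 go.py -33,150,71.5,30
```

```text
t 16.875 grasp pt rack [-39.56 150.71  72.34] F [-3.69  1.59  7.85] j [ 19.09  33.42 -46.73 124.75  93.96  29.95  -8.54] w 0.7457076350418532
-33,150,71.5,30 -> [0.05 0.17 0.  ] [-5.19 -0.73  4.03]
```

Emit:
step_arm:
  commands:
    - [[0,0,0,-1.1,-0.3,0.1,0.6],[0,0,0,-2.0,-0.6,0.6,0.6],[0,0,0,-2.8,-0.7,1.1,0.6],[0,0,0,-3.7,-0.7,1.6,0.6],[0,0,0,-4.6,-0.7,2.1,0.6],[0,0,0,-4.6,-0.7,2.1,0.6]]

```text
t: 17.62
position: [0.6154, 0.1026, 0.0559]
ee_rot: [[-0.864, -0.055, 0.501], [-0.048, 0.998, 0.028], [-0.502, 0.001, -0.865]]
wrist_force: [-3.3, -0.1, 5.1]
width: 0.743
finger_force: 30.0
```

```bash
python3 go.py -33,150,72,30
```

```text
t 17.625 grasp pt rack [-34.85 149.6   72.35] F [-3.28  0.05  5.14] j [ 19.09  33.66 -46.5  124.13  93.35  29.86  -7.58] w 0.7430590700754335
-33,150,72,30 -> [ 0.03  0.12 -0.01] [-1.38  0.39  1.23]
```

Still only friction. I'll keep pushing gently.

Emit:
step_arm:
  commands:
    - [[0,0,0,-0.7,0,0.3,0.6],[0,0,0,-1.4,0,0.7,0.6],[0,0,0,-2.1,0,1.1,0.6],[0,0,0,-2.6,0,1.4,0.6],[0,0,0,-2.6,0,1.4,0.6]]

```text
t: 18.25
position: [0.6178, 0.1026, 0.0559]
ee_rot: [[-0.864, -0.055, 0.501], [-0.048, 0.998, 0.028], [-0.501, 0.0, -0.865]]
wrist_force: [-7.3, 0.4, 8.7]
width: 0.74
finger_force: 30.0
```

Emit:
step_arm:
  commands:
    - [[0,0,0,-0.6,0,0.2,0.6],[0,0,0,-1.2,0,0.5,0.6],[0,0,0,-1.8,0,0.8,0.6],[0,0,0,-1.8,0,0.8,0.6]]

```text
t: 18.75
position: [0.6182, 0.1028, 0.0559]
ee_rot: [[-0.864, -0.056, 0.5], [-0.048, 0.998, 0.028], [-0.5, -0.0, -0.866]]
wrist_force: [-17.5, -1.2, 19.0]
width: 0.741
finger_force: 30.0
```

Emit:
step_arm:
  commands:
    - [[0,0,0,0.6,0,-0.6,0.6],[0,0,0,0.6,0,-0.6,1],[0,0,0,0.6,0,-0.6,1],[0,0,0,0.6,0,-0.6,1],[0,0,0,10,0,-6,1],[0,0,0,30,0,-17,1],[0,0,0,55,0,-32,1],[0,0,0,80,0,-46,1]]

```text
t: 19.75
position: [0.5263, 0.0974, 0.0555]
ee_rot: [[-0.864, -0.055, 0.5], [-0.047, 0.998, 0.028], [-0.501, 0.001, -0.865]]
wrist_force: [0.1, -0.1, -0.3]
width: 1.002
finger_force: 0.0
```

```bash
python3 -c "
from h import *
snap('wrist','w3');snap('side','s3')
a=load('w3')['image'][80:400,120:560];b=load('s3')['image'][110:310,225:490]
a=cv2.resize(a,(550,400));b=cv2.resize(b,(265*2,400));cv2.imwrite('pics/c3.png',cv2.resize(np.hstack([a,b]),(800,296)))
"; python3 go.py -170,130,180,30 -205,20,155,30
```

```text
t 19.85 grasp pt rack [-125.91  149.14   71.29] F [-0.2  -0.17 -0.77] j [ 20.94  28.68 -50.61 135.37 101.31  30.71 -21.41] w 0.9994666819123502
-170,130,180,30 -> [ 0.01 -0.05  0.1 ] [ -16.05  -19.14 -116.21]
-205,20,155,30 -> [ 0.01 -0.05  0.1 ] [  26.95 -129.07 -112.05]
```

View pics/c3.png

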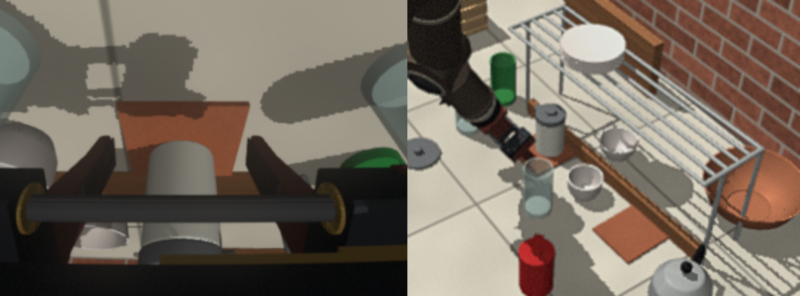

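The canister stands upright on the left tile, centred and at the rail. The staged glass is upright at about (538,185) in the picture. I'll go back for the glass.

Emit:
step_arm:
  commands:
    - [[0,0,0,-2,-2,-20,1],[0,0,0,-8,-10,-58,1],[0,0,0,-16,-19,-116,1],[0,0,0,-5,-40,-116,1],[0,0,0,10,-70,-114,1],[0,0,0,20,-100,-112,1],[0,0,0,27,-129,-112,1],[0,0,0,27,-129,-112,1]]

```text
t: 20.85
position: [0.455, -0.0392, 0.1385]
ee_rot: [[-0.865, -0.047, 0.5], [-0.041, 0.999, 0.024], [-0.501, 0.001, -0.866]]
wrist_force: [0.2, 0.8, -0.5]
width: 0.999
finger_force: 0.0
```

```bash
python3 go.py -204,20.5,155,30 -164,20.5,86,30
```

```text
t 20.85 grasp pt rack [-202.73   16.95  155.  ] F [ 0.2   0.75 -0.46] j [ 64.53   8.19 -65.79 140.07  41.33   8.46  54.16] w 0.9987795140273638
-204,20.5,155,30 -> [-0.18  0.04 -0.41] [ 1.13  3.6  -0.65]
-164,20.5,86,30 -> [-0.18  0.04 -0.41] [ 1.05  3.86 79.11]
```

Emit:
step_arm:
  commands:
    - [[-0.2,0,-0.4,1,4,0,1],[-0.2,0,-0.4,1,4,13,1],[-0.2,0,-0.4,1,4,27,1],[-0.2,0,-0.4,1,4,40,1],[-0.2,0,-0.4,1,4,53,1],[-0.2,0,-0.4,1,4,66,1],[-0.2,0,-0.4,1,4,79,1],[-0.2,0,-0.4,1,4,79,1]]

```text
t: 21.85
position: [0.4943, -0.0267, 0.0695]
ee_rot: [[-0.864, -0.067, 0.5], [-0.057, 0.998, 0.035], [-0.501, 0.002, -0.866]]
wrist_force: [-1.4, 1.1, 0.1]
width: 0.997
finger_force: 0.0
```

```bash
python3 go.py -164,20.5,85.5,30
```

```text
t 21.85 grasp pt rack [-162.8    27.02   85.99] F [-1.35  1.22  0.12] j [ 42.75  22.74 -50.49 139.72 110.37  16.73 -13.72] w 0.9974991037613589
-164,20.5,85.5,30 -> [0.44 0.05 0.53] [ 1.36 -6.65 -0.22]
```

Emit:
step_arm:
  commands:
    - [[0,0,0,0,0,0,1],[0,0,0,0,0,0,1]]

```text
t: 22.1
position: [0.4942, -0.0291, 0.0706]
ee_rot: [[-0.863, -0.064, 0.501], [-0.055, 0.998, 0.031], [-0.502, -0.001, -0.865]]
wrist_force: [0.4, 1.3, -0.9]
width: 0.996
finger_force: 0.0
```

```bash
python3 go.py -164,20.5,85.5,30
```

```text
t 22.1 grasp pt rack [-163.15   24.72   86.99] F [ 0.46  1.27 -0.94] j [ 42.95  22.53 -50.47 139.76 110.3   16.71 -13.64] w 0.9961462301480992
-164,20.5,85.5,30 -> [0.21 0.13 0.44] [ 1.56 -4.28  0.85]
```

Emit:
step_arm:
  commands:
    - [[0,0,0.2,0.5,-1.5,0.5,1],[0,0,0.4,1.5,-3.5,0.5,1],[0,0,0.4,1.5,-3.5,0.5,1]]

```text
t: 22.48
position: [0.4931, -0.0336, 0.0688]
ee_rot: [[-0.864, -0.056, 0.5], [-0.047, 0.998, 0.031], [-0.501, 0.003, -0.865]]
wrist_force: [-0.8, 0.4, 0.0]
width: 1.001
finger_force: 0.0
```

```bash
python3 go.py -164,20.5,86,30
```

```text
t 22.475 grasp pt rack [-164.42   20.34   85.26] F [-0.75  0.45  0.03] j [ 43.86  22.9  -50.69 139.84 111.09  16.73 -14.14] w 1.0012000818796325
-164,20.5,86,30 -> [ 0.19  0.08 -0.07] [-0.7   0.1  -0.43]
```

Emit:
step_arm:
  commands:
    - [[0,0,0,0,0,0,0.6],[0,0,0,0,0,0,0.6],[0,0,0,0,0,0,0.6],[0,0,0,0,0,0,0.6],[0,0,0,-3,0,-5,0.6],[0,0,0,-8,0,-14,0.6],[0,0,0,-13,0,-23,0.6],[0,0,0,-18,0,-31,0.6]]

```text
t: 23.48
position: [0.4933, -0.033, 0.1055]
ee_rot: [[-0.863, -0.057, 0.501], [-0.048, 0.998, 0.032], [-0.502, 0.003, -0.865]]
wrist_force: [-0.1, -0.7, -2.4]
width: 0.709
finger_force: 30.0
```

```bash
python3 go.py -160,-60,122,30 -130,-150,122,30
```

```text
t 23.475 grasp pt rack [-164.22   20.89  121.91] F [-0.11 -0.71 -2.36] j [ 38.53  14.06 -42.8  138.61  86.52   8.11   8.11] w 0.7093849328353811
-160,-60,122,30 -> [ 0.23  0.14 -0.  ] [ -3.66 -80.97   1.72]
-130,-150,122,30 -> [ 0.23  0.14 -0.  ] [ -29.61 -171.03   16.42]
```

Emit:
step_arm:
  commands:
    - [[0,0,0,-1,-15,0,0.6],[0,0,0,-2,-40,1,0.6],[0,0,0,-3,-65,1,0.6],[0,0,0,-4,-85,2,0.6],[0,0,0,-11,-110,6,0.6],[0,0,0,-19,-135,10,0.6],[0,0,0,-26,-158,14,0.6],[0,0,0,-30,-171,16,0.6]]

```text
t: 24.48
position: [0.5369, -0.2036, 0.1052]
ee_rot: [[-0.864, -0.055, 0.5], [-0.046, 0.998, 0.031], [-0.501, 0.004, -0.865]]
wrist_force: [-0.0, 0.1, -2.2]
width: 0.714
finger_force: 30.0
```

```bash
python3 go.py -100,-150,110,30 -65,-150,94,30
```

```text
t 24.475 grasp pt rack [-130.04 -151.85  121.62] F [-0.04  0.08 -2.24] j [ 75.56  32.39 -63.71 125.6   59.98  18.14  61.65] w 0.7136855791873048
-100,-150,110,30 -> [ 0.18  0.08 -0.13] [-20.14   1.76  25.12]
-65,-150,94,30 -> [ 0.18  0.08 -0.13] [-42.41   1.72  56.51]
```

Emit:
step_arm:
  commands:
    - [[0,0,0,-6,0.5,8,0.6],[0,0,0,-13,1,17,0.6],[0,0,0,-20,1.7,25,0.6],[0,0,0,-27,1.7,34,0.6],[0,0,0,-34,1.7,44,0.6],[0,0,0,-39,1.7,52,0.6],[0,0,0,-42,1.7,56,0.6],[0,0,0,-42,1.7,56,0.6]]

```text
t: 25.48
position: [0.6013, -0.1963, 0.0777]
ee_rot: [[-0.864, -0.057, 0.5], [-0.048, 0.998, 0.032], [-0.501, 0.004, -0.865]]
wrist_force: [-0.9, -0.1, -1.4]
width: 0.715
finger_force: 30.0
```

```bash
python3 go.py -65,-150,91,30
```

```text
t 25.475 grasp pt rack [ -65.42 -148.12   94.1 ] F [-0.87 -0.   -1.36] j [ 62.5   36.15 -54.27 119.97  66.89  17.69  53.2 ] w 0.7150728250922694
-65,-150,91,30 -> [ 0.24  0.07 -0.01] [ 1.21 -1.98  2.88]
```

Emit:
step_arm:
  commands:
    - [[0,0,0,0.4,-0.7,0.8,0.6],[0,0,0,0.9,-1.3,1.5,0.6],[0,0,0,1.3,-1.9,2.2,0.6],[0,0,0,1.6,-1.9,2.8,0.6],[0,0,0,1.6,-1.9,2.8,0.6]]

```text
t: 26.1
position: [0.6014, -0.1987, 0.0749]
ee_rot: [[-0.864, -0.056, 0.501], [-0.047, 0.998, 0.031], [-0.502, 0.003, -0.865]]
wrist_force: [-0.1, -1.6, 1.2]
width: 0.717
finger_force: 30.0
```

```bash
python3 go.py -36,-150,91,30
```

```text
t 26.1 grasp pt rack [ -65.38 -150.53   91.33] F [-0.18 -1.55  1.23] j [ 62.29  36.32 -53.69 119.95  67.5   17.33  52.83] w 0.7172072820732167
-36,-150,91,30 -> [ 0.19  0.11 -0.03] [-25.21   0.43  15.02]
```

Emit:
step_arm:
  commands:
    - [[0,0,0,-3,0.2,1.7,0.6],[0,0,0,-6.5,0.4,3.7,0.6],[0,0,0,-10,0.4,5.8,0.6],[0,0,0,-13.5,0.4,7.8,0.6],[0,0,0,-17,0.4,9.8,0.6],[0,0,0,-20,0.4,11.5,0.6],[0,0,0,-22,0.4,12.7,0.6],[0,0,0,-22,0.4,12.7,0.6]]

```text
t: 27.1
position: [0.627, -0.1964, 0.0748]
ee_rot: [[-0.864, -0.057, 0.501], [-0.047, 0.998, 0.032], [-0.502, 0.004, -0.865]]
wrist_force: [0.3, 0.1, 0.8]
width: 0.713
finger_force: 30.0
```

```bash
python3 go.py -31,-150,91,30
```

```text
t 27.1 grasp pt rack [ -39.71 -149.69   91.22] F [0.32 0.12 0.82] j [ 60.15  38.11 -53.64 117.    66.93  19.25  53.23] w 0.7131607831150751
-31,-150,91,30 -> [ 0.24  0.12 -0.02] [-7.38 -0.4   4.56]
```

Emit:
step_arm:
  commands:
    - [[0,0,0,-1,0,0.7,0.6],[0,0,0,-2,0,1.3,0.6],[0,0,0,-3,0,1.9,0.6],[0,0,0,-4,0,2.4,0.6],[0,0,0,-5,0,3,0.6],[0,0,0,-5.5,0,3.3,0.6],[0,0,0,-5.5,0,3.3,0.6]]

```text
t: 27.98
position: [0.6331, -0.1962, 0.0749]
ee_rot: [[-0.864, -0.057, 0.501], [-0.047, 0.998, 0.031], [-0.502, 0.003, -0.865]]
wrist_force: [-4.4, -0.2, 8.0]
width: 0.715
finger_force: 30.0
```

```bash
python3 go.py -31,-150,91,30
```

```text
t 27.975 grasp pt rack [ -33.67 -149.81   91.33] F [-4.45  0.08  8.03] j [ 59.66  38.52 -53.63 116.28  66.78  19.75  53.36] w 0.714536539072263
-31,-150,91,30 -> [ 0.2   0.1  -0.02] [-2.12 -0.26  1.62]
```

Emit:
step_arm:
  commands:
    - [[0,0,0,-0.6,0,0.2,0.6],[0,0,0,-1.2,0,0.5,0.6],[0,0,0,-1.8,0,0.8,0.6],[0,0,0,-1.8,0,0.8,0.6]]

```text
t: 28.48
position: [0.635, -0.1962, 0.0748]
ee_rot: [[-0.864, -0.057, 0.5], [-0.047, 0.998, 0.031], [-0.501, 0.003, -0.865]]
wrist_force: [-1.8, 0.0, 4.4]
width: 0.713
finger_force: 30.0
```

```bash
python3 go.py -31,-150,91,30
```

```text
t 28.475 grasp pt rack [ -31.74 -149.86   91.27] F [-1.77  0.13  4.36] j [ 59.53  38.68 -53.65 116.03  66.7   19.92  53.45] w 0.7134811105444386
-31,-150,91,30 -> [ 0.21  0.09 -0.03] [-0.48 -0.21  0.61]
```

Not at the rail yet.

Emit:
step_arm:
  commands:
    - [[0,0,0,-0.6,0,0.3,0.6],[0,0,0,-1.2,0,0.6,0.6],[0,0,0,-1.8,0,0.9,0.6],[0,0,0,-1.8,0,0.9,0.6]]

```text
t: 28.98
position: [0.6366, -0.1961, 0.075]
ee_rot: [[-0.864, -0.056, 0.5], [-0.047, 0.998, 0.031], [-0.501, 0.003, -0.866]]
wrist_force: [-6.9, 0.3, 10.5]
width: 0.712
finger_force: 30.0
```

```bash
python3 go.py -30,-150,91,30
```

```text
t 28.975 grasp pt rack [ -30.12 -149.87   91.44] F [-6.88  0.67 10.51] j [ 59.4   38.79 -53.69 115.82  66.6   20.13  53.53] w 0.7124857366761744
-30,-150,91,30 -> [ 0.19  0.06 -0.03] [ 0.13 -0.19  0.44]
```

Emit:
step_arm:
  commands:
    - [[0,0,0,-0.6,0,0.2,0.6],[0,0,0,-1.2,0,0.4,0.6],[0,0,0,-1.5,0,0.5,0.6],[0,0,0,-1.5,0,0.5,0.6]]

```text
t: 29.48
position: [0.6374, -0.1961, 0.0752]
ee_rot: [[-0.865, -0.056, 0.499], [-0.047, 0.998, 0.03], [-0.5, 0.003, -0.866]]
wrist_force: [-12.9, 0.3, 14.7]
width: 0.712
finger_force: 30.0
```

Emit:
step_arm:
  commands:
    - [[0,0,0,0.4,0,-0.4,0.6],[0,0,0,0.4,0,-0.4,1],[0,0,0,0.4,0,-0.4,1],[0,0,0,0.4,0,-0.4,1],[0,0,0,10,0,-6,1],[0,0,0,30,0,-17,1],[0,0,0,55,0,-32,1],[0,0,0,80,0,-46,1]]

```text
t: 30.48
position: [0.5447, -0.2011, 0.0747]
ee_rot: [[-0.864, -0.057, 0.5], [-0.047, 0.998, 0.031], [-0.501, 0.004, -0.866]]
wrist_force: [-0.0, 1.0, -0.1]
width: 0.999
finger_force: 0.0
```

```bash
cat > f.py <<'E'
from h import *
import sys
n=sys.argv[1]
w=snap('wrist','w'+n)['image'][80:380,150:480];s=snap('side','s'+n)['image'][170:300,290:430];t=snap('top','t'+n)['image'][150:225,270:420]
r=lambda a,W,H:cv2.resize(a,(W,H),interpolation=cv2.INTER_CUBIC)
cv2.imwrite(f'pics/f{n}.png',np.vstack([np.hstack([r(w,370,336),r(s,362,336)]),r(t,732,264)[:264]]))
E
python3 f.py 4; python3 go.py
```

```text
t 30.625 grasp pt rack [-122.31 -150.52   91.05] F [ 0.02 -1.11  0.44] j [ 67.43  32.49 -54.14 126.22  68.56  13.18  52.63] w 1.0015636736556983
```

View pics/f4.png

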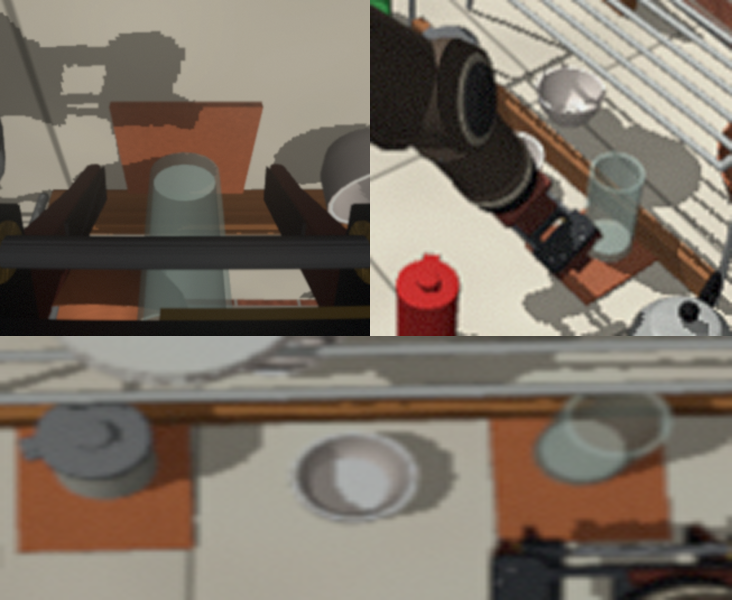

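Both stand upright, centred on the swapped tiles. I'll check depth: where the front base edge and rims sit compared with their position at full contact.

Run:
```python
from go import *
# compare observed first/last: overlay predicted circles for contact and 4mm short, enlarge
def circ(c,x,y,z,r,ox,oy,k):
    a=np.linspace(0,2*np.pi,90);X=[Rk@[(x+r*np.cos(q))/1e3,(y+r*np.sin(q))/1e3,z/1e3]+[*P,0] for q in a]
    return (((proj(c,X)-[ox,oy]+.5)*k)).astype(np.int32)
def tile(f,ox,oy,w,h,k,items):
    c=load(f);im=cv2.resize(c['image'][oy:oy+h,ox:ox+w],None,fx=k,fy=k,interpolation=cv2.INTER_CUBIC)
    for x,y,z,r,col in items: cv2.polylines(im,[circ(c,x,y,z,r,ox,oy,k)],True,col,1)
    return im
g=lambda x,col:[(x,-150,6,31,col),(x,-150,126,31,col)]
G,Rr=(0,255,0),(0,0,255)
A=tile('w4',250,140,130,100,3,g(-31,G)+g(-35,Rr))
B=tile('s4',360,215,65,50,6,g(-31,G)+g(-35,Rr))
k=lambda x,col:[(x,150,6,33,col),(x,150,110,34,col)]
C=tile('w3',250,140,130,100,3,k(-33,G)+k(-37,Rr))
D=tile('s3',283,170,65,50,6,k(-33,G)+k(-37,Rr))
cv2.imwrite('pics/ov.png',np.vstack([np.hstack([A,B]),np.hstack([C,D])]))
```

```text
(no output)
```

View pics/ov.png

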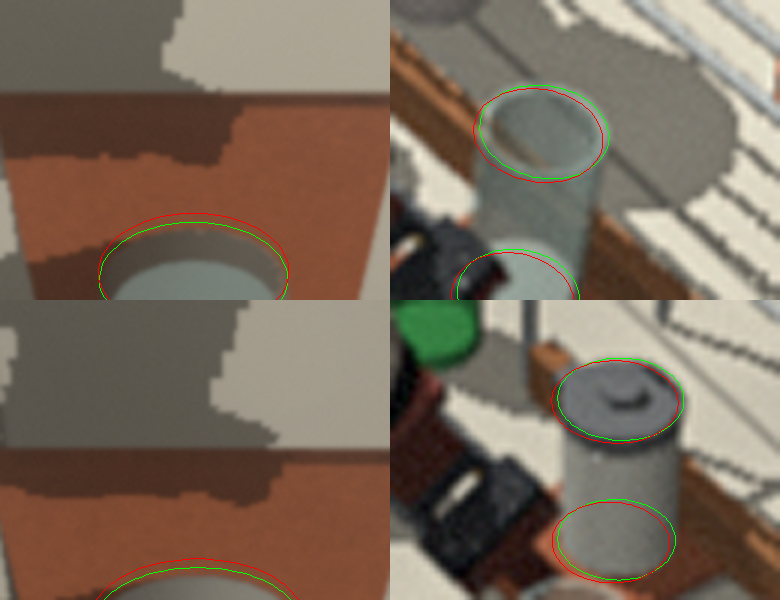

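The green outlines (full contact) fit both objects; if anything, both sit slightly further in. The gripper is clear, so I'm handing in.

```bash
python3 -c "
from rig import robot
print(robot.job_done())"
```

```text
the job is handed in; nothing more can be done
None
```

The canister and glass have changed tiles, and in the last pictures both stand upright, centred and against the rail. I handed the job in at about 31 s of the 72 s allowed; the judge's result was not shown.

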